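# Snap the chrome cap onto the dishwasher air gap

## Task

Fit the cover on the dishwasher's air gap, the white stud standing on the worktop on the sink side: take the chrome cap, which matches the tap, straight up out of the moulded packing tray, set it upright over the stud and press it straight down until it clicks, then go on pressing after the click until it bears firmly down on the black sealing ring. Do not let go: finish with the gripper still holding the cap and pushing it down hard against the ring. Leave the black spare cap standing in its pocket and do not push the mug or the timer about.

Things in the scene. Friction and masses are not known exactly. Their poses are not given: they have to be found in the camera images.
- chrome_cap: Bright chrome snap cap like an upturned cup: closed rounded top, open mouth below; outside diameter 42 mm, 60 mm tall, about 70 g. Origin at the centre of its mouth (underside), z up through its top. Starts upright in one of the tray's two pockets, any yaw (it does not matter); its upper 26 mm stand out of the tray. Inside, 5 mm above the mouth, a bead narrows the 37 mm bore to 33 mm.
- black_cap: Spare cap of the same size and shape, matt black, upright in the tray's other pocket (which is which is drawn at random). Not used: it stays there.
- tray: Moulded grey-brown pulp packing tray, fixed: 140 mm along its x, 190 mm along its y, 40 mm high; origin at the centre of its underside, z up. Two round pockets 45 mm wide. From each pocket two finger scoops, 36 mm wide, open above, run along tray +x and -x to 58 mm from the pocket's middle; their floor is 14 mm above the worktop. Grip a cap with the fingers in the scoops, closing along tray x.
- pocket_left (a point): Centre of the floor of one pocket, at tray x = 0, y = +42 mm, 6 mm above the worktop. A cap gripped with the TCP about 40 mm above its underside leaves the tips 13 mm under the tray's top and 13 mm over the scoop floor.
- pocket_right (a point): Centre of the floor of the other pocket, at tray x = 0, y = -42 mm, 6 mm above the worktop.
- stud: Air-gap body, fixed upright on the worktop towards the sink (left): white plastic tower 31 mm in diameter on a chrome flange 58 mm wide and 4 mm thick. Origin at the centre of the flange's underside, on the worktop; z up along the tower. The cap goes straight down over it, 1 mm clear all round at its bead; its yaw does not matter.
- stud_top (a point): Blunt top of the tower, on its axis, 56 mm above the worktop; 19 mm wide here, coned out to the full 31 mm at 44 mm above the worktop.
- stud_catches (a point): Point on the tower's axis at the height of its four sprung catches (16 mm above the worktop), which stick out 2.5 mm. The cap's bead meets them when the cap's underside is about 15 mm above the worktop; the push then rises to a peak of about 8 to 14 N near 13 mm and drops to nothing as the bead passes (the click, at about 12 to 9 mm), and below that the catches draw the cap down.
- stud_ring (a point): Centre of the top face of the black sealing ring on the flange, 49 mm wide, 8 mm above the worktop. It yields 1 mm per 4 N, at most 3 mm (12 N), then is solid. A clicked cap that is not pushed rests with its underside at about 7.3 mm above the worktop; pushed with 12 N or more, at about 5 mm.
- mug: Bystander: blue glass mug, 84 mm wide (118 mm with its handle), 89 mm high, standing on the worktop; origin at the centre of its underside.
- timer: Bystander: red and white kitchen timer, 63 mm wide, 46 mm high, standing on the worktop; origin at the centre of its underside.
Things that resemble listed ones, but are neither listed nor needed, are in the scene too. Leave any green look-alike of the chrome_cap alone.

How it is judged:
By the outcome, as a careful person would: the job done as asked, in the order asked, and still so for the second after the job is handed in, while the arm keeps its last pose, push and grip.
It also fails if it takes over 51 s, if anything falls off the work surface, if the arm or the gripper's body presses on something with over 40 N, if the wrist force passes 120 N, or if a joint passes its speed limit or range.

## Robot

A 7-joint arm with a two-finger parallel gripper is mounted at the origin on a cart in front of the work surface, level with it; the furniture and walls round the work are solid. World frame = base frame: x ahead of the robot, y to its left, z up, the work surface at z = 0. Lengths are in m, angles in rad, forces in N, time in s.
With the tool pointing down it reaches from about 0.4 to 0.925 m from the base axis. Payload 4.1 kg.
Tool frame: the origin (TCP) lies between the finger pads, 19 mm behind the fingertips; this is the grasp point; z points along the fingers, y is the line along which they close (so a half turn about z gives the same grasp; the last joint's range is limited). The gripper opens to 85 mm and grips with 20 to 120 N. Pads are 22 mm wide; open, the fingers measure 114 mm over their backs; the gripper's body (76 mm by 85 mm) begins 54 mm behind the grasp point. The pads swing forward as they close: fully open they stand 13 mm farther back than shut.
Start: joints at [-1.383, 0.398, 0.045, 1.537, -0.019, 1.207, -0.051], TCP at [0.184, 0.623, 0.25] pointing down, gripper open.
Joint ranges: [-2.82, 2.82], [-0.49, 2.23], [-1.37, 1.46], [0, 2.46], [-1.36, 4.5], [0.23, 2], [-2.94, 2.94]. Speed limits (rad/s): [2.57, 2.57, 3.14, 3.14, 3.14, 3.14, 3.14].

## Interface

Orientations are given as [roll, pitch, yaw] about the fixed x, y, z axes, in that order (R = Rz(yaw) Ry(pitch) Rx(roll)).
In Python, from bench import manip gives the robot as it stands.
- The arm moves only by the shell command python3 -m inch 'ROWS'. ROWS is JSON, a list that holds one entry, the list of rows, each a list of 7 numbers: the shift along the tool's x, y, z in m, then the turn, a rotation vector about the tool's x, y, z in degrees, then the finger opening in m, from 0 to 0.0854. In form: [[[dx, dy, dz, rx, ry, rz, fingers], ...]]. A call has 1 to 12 rows; each row shifts and turns the commanded pose from where the row before left it, along the tool's axes as they then stand; what a row does not reach is not made up. A row lasts 1/8 s, in which the tool goes at most 62.5 mm and 10.7 degrees, less where a joint would pass 70% of its speed; a pose out of reach is approached as far as the arm can. A call is refused whole if a number of a shift passes 0.0625 or a number of a turn 10.7, either way. A call with a gripper value outside its range is refused whole. The fingers move at their own pace and stop on an object; the grip force is fixed at half the most. Time passes only in rows, so rows that do not move let the fingers close. It gives the time, the measured TCP pose, the force, the opening and the grip force at its end, in the units of the state.
- manip.sense(): the state, without advancing time (a new reading comes with each control period).
- manip.camera(name): name is "scene" or "top"; returns the picture (480x640x3 uint8, blue, green, red); there is no depth.
- manip.camera_model(name): a dict with "camera_matrix" (3x3 intrinsics, pixels), "k1" (the pictures are not rectified: a ray, as slopes to the right and down, at radius r is drawn at 1 + k1 r^2 times it, then the intrinsics apply), "extrinsics" (4x4, takes a point from camera to world coordinates). Camera axes: x right, y down, z forward; pixel columns grow to the right and rows downward; lengths in m; the calibration is good to about 2 mm. A picture is of the moment at which its call begins. camera_model takes no time and is no camera call.
- manip.sign_off(): hands the job in; it is judged then, once.
Trained networks look in the newest picture that a camera, given by its name, has taken for a name from the list of things; names that differ only in an ending like _2 or _b are one class to them, and where a whole thing is asked for, a point or a joint stands for the part that bears it (a point fixed in the world has none). Each returns a list of dicts, best first, with "confidence" (0 to 1); they miss things now and then, are a little off and sometimes report something else, mostly with a low value. They report only what shows in the picture. A call takes as long as a camera call. They do not tell look-alikes from the thing itself.
- manip.find_in(camera, target): "pixel" ([column, row] in pixels, amid what is visible of it).
- manip.tip_of(camera, target): "pixel" ([column, row] in pixels: a listed point, or the origin of a listed thing).
The state is a dict: "clock": time; "joint_pos": joint angles; "dq": joint speeds; "effort": joint torques, N m; "tcp_pos": TCP position; "orientation": TCP orientation; "wrist_force": force on the tool from outside, world axes, zero at the start; "torque": the same for the moment, N m; "finger_gap": opening from 0.0 (shut) to 1.0 (fully open); "finger_force": force on a finger pad.
Only numpy, scipy, OpenCV 4.12 (cv2) and the standard library are available. Lean on these libraries where they do the work, as an engineer would, in place of code of your own. Each camera call takes 0.05 s, during which the arm holds its last target. There are 200 camera calls.

## Working session

There is one attempt and no reset: what is moved stays moved. The work goes in short steps, Python scripts to look and compute and a shell command to move; the robot and the scene stay as the last step left them, time stands still between calls to the robot, and variables do not carry over. Pictures are saved under pics/ and viewed, at most 10 in all, crops included, and the job is handed in when it is done.

```bash
mkdir -p pics; cat > h.py <<'E'
import numpy as np, cv2
from bench import manip
def ray(cam,px):
    m=manip.camera_model(cam);K=np.array(m["camera_matrix"]);k=m["k1"];T=np.array(m["extrinsics"])
    d=np.linalg.solve(K,[px[0],px[1],1])[:2];u=d.copy()
    for _ in range(30): u=d/(1+k*(u@u))
    return T[:3,3],T[:3,:3]@np.array([u[0],u[1],1])
def onz(cam,px,z):
    o,d=ray(cam,px);return o+d*(z-o[2])/d[2]
def proj(cam,p):
    m=manip.camera_model(cam);K=np.array(m["camera_matrix"]);T=np.array(m["extrinsics"])
    c=T[:3,:3].T@(np.array(p)-T[:3,3]);u=c[:2]/c[2];u=u*(1+m["k1"]*(u@u));return (K@[u[0],u[1],1])[:2]
E
python3 - <<'E'
from h import *
np.set_printoptions(precision=4,suppress=True)
for c in("scene","top"):
    cv2.imwrite(f"pics/{c}0.png",manip.camera(c));print(c,np.array(manip.camera_model(c)["extrinsics"])[:3,3])
    for t,z in(("chrome_cap",0.006),("black_cap",0.006),("tray",0),("pocket_left",.006),("pocket_right",.006),("stud",0),("stud_top",.056),("stud_ring",.008),("mug",0),("timer",0)):
        for r in manip.tip_of(c,t)[:3]: print(c,t,np.array(r["pixel"]),round(r["confidence"],2),onz(c,r["pixel"],z)[:2])
s=manip.sense();print(s)
E
```

```text
scene [ 0.0327 -0.4862  0.535 ]
scene chrome_cap [311.1 261.8] 0.98 [0.4879 0.0641]
scene chrome_cap [322.7 307.1] 0.82 [ 0.4201 -0.0449]
scene black_cap [362.1 326.8] 0.59 [ 0.4355 -0.1213]
scene tray [341.4 318.9] 0.82 [ 0.4281 -0.0817]
scene pocket_left [320.1 308.5] 0.83 [ 0.4146 -0.0446]
scene pocket_right [368.2 333.5] 0.7 [ 0.432  -0.1381]
scene stud [254.6 230. ] 0.85 [0.4779 0.2358]
scene stud [342.3 319. ] 0.66 [ 0.429  -0.0829]
scene stud [361.9 327.6] 0.31 [ 0.4385 -0.1182]
scene stud_top [249.9 205.2] 0.9 [0.4784 0.2448]
scene stud_ring [248.4 228.2] 0.83 [0.4656 0.2395]
scene mug [355.5 235.5] 0.96 [0.6199 0.078 ]
scene timer [241.9 281.6] 0.6 [0.3615 0.1087]
top [0.3879 0.0466 0.9475]
top chrome_cap [313.7 252.1] 0.9 [0.4962 0.0743]
top chrome_cap [379.2 295.9] 0.71 [ 0.4129 -0.0453]
top black_cap [421.8 287.5] 0.6 [ 0.427  -0.1241]
top tray [402.8 293.3] 0.59 [ 0.4171 -0.0896]
top pocket_left [383.1 297. ] 0.79 [ 0.4107 -0.0524]
top pocket_right [422.8 283.7] 0.92 [ 0.434  -0.1262]
top stud [225.4 264.2] 0.88 [0.4771 0.2407]
top stud_top [222.3 259.6] 0.85 [0.4801 0.2
[... 151 characters left out ...]
02]
top mug [303.6 190.5] 0.87 [0.616  0.0922]
top mug [422.9 286.4] 0.16 [ 0.4293 -0.1273]
top timer [295.1 322.8] 0.77 [0.3664 0.1107]
top timer [383.3 296.5] 0.62 [ 0.4118 -0.0534]
{'clock': 1.1, 'joint_pos': array([-1.383 ,  0.3984,  0.0451,  1.5366, -0.0187,  1.2069, -0.0507]), 'dq': array([ 0.0016,  0.0013,  0.0003, -0.0003, -0.0003, -0.0017, -0.0018]), 'effort': array([ -0.0005, -47.5018,   1.3628, -25.452 ,   0.0116,   0.0012,
        -0.    ]), 'tcp_pos': array([0.1839, 0.6235, 0.2501]), 'orientation': array([3.1414, 0.    , 2.8549]), 'wrist_force': array([-0.3114,  0.2605,  0.4315]), 'torque': array([-0.0105,  0.0545,  0.0211]), 'finger_force': 0.0, 'finger_gap': 1.001344210363679}
```

```bash
python3 - <<'E'
import cv2
a=cv2.imread("pics/scene0.png");b=cv2.imread("pics/top0.png")
l=cv2.resize(a[180:370,200:420],None,fx=2.6,fy=2.6,interpolation=cv2.INTER_CUBIC)
cv2.imwrite("pics/sc.png",l)
cv2.imwrite("pics/tc.png",cv2.resize(b[160:360,190:460],None,fx=2.9,fy=2.9,interpolation=cv2.INTER_CUBIC))
E
```

```text
(no output)
```

View pics/sc.png

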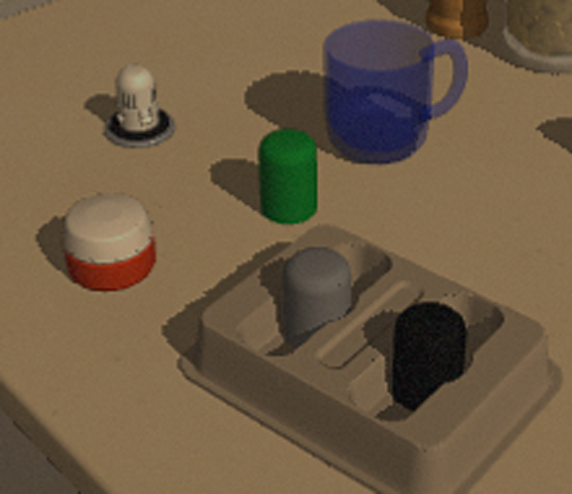

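View pics/tc.png

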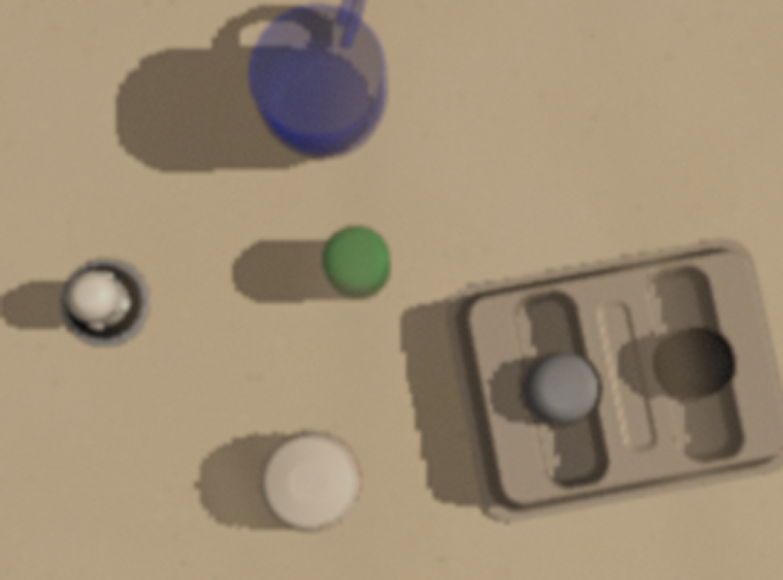

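View pics/scene0.png

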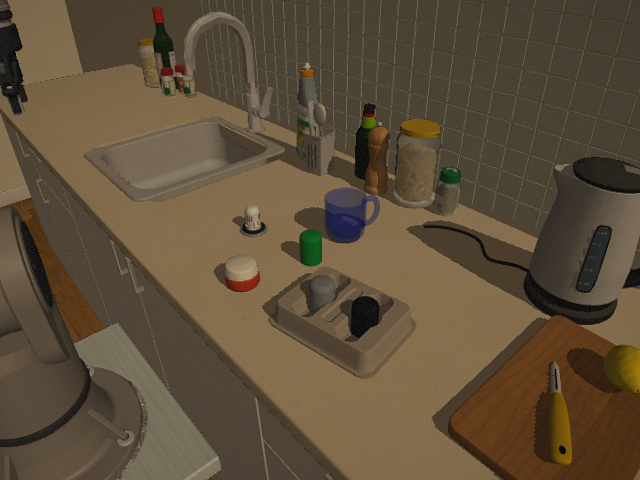

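The candidates for the cap are the grey metallic one in the tray's left pocket at scene (322,292), top (384,294); the green one at scene (311,262), which is a look-alike standing outside the tray; and the black spare at scene (364,315). The chrome/grey cap in the left pocket fits the description. The stud is at scene (253,218), top (225,263). The mug is at scene (346,215) and the timer at (242,273). Next I refine the geometry and check it against an enlarged overlay.

```bash
cat > fit.py <<'E'
from h import *
from scipy.optimize import minimize
np.set_printoptions(precision=4,suppress=True)
t=cv2.imread("pics/top0.png");s=cv2.imread("pics/scene0.png")
def blob(img,mask,c,r=30):
    m=np.zeros(mask.shape,np.uint8);x,y=map(int,c);m[y-r:y+r,x-r:x+r]=mask[y-r:y+r,x-r:x+r]
    n,l,st,ce=cv2.connectedComponentsWithStats(m);i=1+np.argmax(st[1:,4]);return ce[i],st[i],(l==i)
f=lambda im:im.astype(int)
mt=((f(t)[...,0]-f(t)[...,2])>-8)&(f(t).sum(2)>150); ms=((f(s)[...,0]-f(s)[...,2])>-8)&(f(s).sum(2)>120)
def hull(cam,p,segs):  # segs: (z,r)
    a=np.linspace(0,2*np.pi,60);P=[proj(cam,[p[0]+r*np.cos(q),p[1]+r*np.sin(q),z]) for z,r in segs for q in a]
    return cv2.convexHull(np.array(P,np.float32))
def cen(h):
    m=cv2.moments(h);return np.array([m["m10"]/m["m00"],m["m01"]/m["m00"]]),m["m00"]
ct,st,_=blob(t,mt.astype(np.uint8),(384,293));cs,ss,_=blob(s,ms.astype(np.uint8),(321,290))
print("chrome blob top",ct,st,"scene",cs,ss)
cap=[(.066,.012),(.062,.019),(.056,.021),(.040,.021)]
def cost(p): return np.sum((cen(hull("top",p,cap))[0]-ct)**2)
r=minimize(cost,[.41,-.05],method="Nelder-Mead");C=r.x
print("chrome",C,"area model",cen(hull("top",C,cap))[1],"scene model",cen(hull("scene",C,cap)))
# tray outline
E
cat > ov.py <<'E'
from fit import *
def circ(img,cam,p,z,r,col,k):
    P=np.array([proj(cam,[p[0]+r*np.cos(q),p[1]+r*np.sin(q),z]) for q in np.linspace(0,6.283,60)])
    return P
def draw(im,cam,box,k,items):
    x0,y0,x1,y1=box;o=cv2.resize(im[y0:y1,x0:x1],None,fx=k,fy=k,interpolation=cv2.INTER_CUBIC)
    for P,c in items:
        cv2.polylines(o,[np.int32(((np.array(P)+.5-[x0,y0])*k)*8)],True,c,1,cv2.LINE_AA,3)
    return o
import sys
S=np.array([float(sys.argv[1]),float(sys.argv[2])]);yaw=float(sys.argv[3])
R=np.array([[np.cos(yaw),-np.sin(yaw)],[np.sin(yaw),np.cos(yaw)]]);T=C-R@[0,.042]
out=[]
for im,cam,b in((t,"top",(200,235,460,345)),(s,"scene",(220,190,430,380))):
    it=[(circ(im,cam,C,z,rr,0,0),(0,255,255)) for z,rr in((.056,.021),(.040,.021))]
    it+=[(circ(im,cam,T+R@[0,-.042],z,rr,0,0),(255,0,255)) for z,rr in((.056,.021),(.04,.021))]
    it+=[(circ(im,cam,S,z,rr,0,0),(0,0,255)) for z,rr in((.004,.029),(.008,.0245),(.044,.0155),(.056,.0095))]
    it+=[([proj(cam,[*(T+R@[a*.07,c*.095]),0.0]) for a,c in((1,1),(1,-1),(-1,-1),(-1,1))],(0,255,0))]
    for y in(.042,-.042): it+=[([proj(cam,[*(T+R@[a,y+c]),0.04]) for a,c in((.058,.018),(.058,-.018),(-.058,-.018),(-.058,.018))],(255,255,0))]
    o=draw(im,cam,b,3,it);cv2.imwrite(f"pics/ov_{cam}_{sys.argv[4]}.png",o)
print("T",T)
E
python3 ov.py .476 .238 .195 a
```

```text
chrome blob top [373.9615 295.8077] [371 286  10  19  52] scene [314.2195 261.7805] [308 260  13   5  41]Traceback (most recent call last):
  File "ov.py", line 1, in <module>
    from fit import *
  File "fit.py", line 19, in <module>
    r=minimize(cost,[.41,-.05],method="Nelder-Mead");C=r.x
    res = _minimize_neldermead(fun, x0, args, callback, bounds=bounds,
                               **options)
    fxr = func(xr)
    fx = function(np.copy(x), *(wrapper_args + args))
  File "fit.py", line 18, in cost
    def cost(p): return np.sum((cen(hull("top",p,cap))[0]-ct)**2)
                                    ~~~~^^^^^^^^^^^^^
  File "fit.py", line 11, in hull
    a=np.linspace(0,2*np.pi,60);P=[proj(cam,[p[0]+r*np.cos(q),p[1]+r*np.sin(q),z]) for z,r in segs for q in a]
                                   ~~~~^^^^^^^^^^^^^^^^^^^^^^^^^^^^^^^^^^^^^^^^^^^
  File "h.py", line 11, in proj
    m=manip.camera_model(cam);K=np.array(m["camera_matrix"]);T=np.array(m["extrinsics"])
ValueError: time passes only in moves, steps and waits
```

The camera model needs caching, because too many calls are refused. The colour threshold also needs to be relative to the background.

```bash
python3 - <<'E'
s=open("h.py").read()
s=s.replace("from bench import manip\n","from bench import manip\nfrom functools import cache\nCM=cache(lambda c:manip.camera_model(c))\n").replace("m=manip.camera_model(cam)","m=CM(cam)")
open("h.py","w").write(s)
f=open("fit.py").read()
a=f.index("mt=");b=f.index("def hull")
f=f[:a]+"""g=lambda im:((f(im)[...,0]/(f(im)[...,2]+1.)>0.9)&(f(im).sum(2)>120)).astype(np.uint8)
mt,ms=g(t),g(s)
"""+f[b:]
f=f.replace("mt.astype(np.uint8)","mt").replace("ms.astype(np.uint8)","ms").replace('f=lambda','f=lambda',1)
f=f.replace("(384,293))","(384,293),18)").replace("(321,290))","(321,290),18)")
open("fit.py","w").write(f)
E
python3 -c "
import cv2;t=cv2.imread('pics/top0.png');print(t[293,366:402:2].tolist());s=cv2.imread('pics/scene0.png');print(s[288,300:345:3].tolist())"
python3 ov.py .476 .238 .195 a
```

```text
[[72, 85, 97], [65, 76, 89], [46, 51, 56], [51, 53, 56], [72, 76, 80], [98, 103, 107], [113, 119, 124], [115, 120, 126], [118, 124, 130], [120, 125, 130], [120, 125, 130], [118, 125, 131], [119, 126, 131], [123, 130, 136], [127, 135, 141], [72, 81, 89], [106, 126, 144], [119, 142, 159]]
[[46, 57, 69], [33, 45, 57], [39, 51, 60], [36, 42, 45], [52, 58, 65], [70, 76, 83], [76, 87, 93], [80, 91, 100], [82, 93, 102], [85, 96, 106], [85, 96, 104], [75, 87, 90], [45, 62, 72], [40, 50, 60], [38, 51, 60]]Traceback (most recent call last):
  File "ov.py", line 1, in <module>
    from fit import *
  File "fit.py", line 16, in <module>
    ct,st,_=blob(t,mt,(384,293),18);cs,ss,_=blob(s,ms,(321,290),18)
                                            ~~~~^^^^^^^^^^^^^^^^^^^
  File "fit.py", line 7, in blob
    n,l,st,ce=cv2.connectedComponentsWithStats(m);i=1+np.argmax(st[1:,4]);return ce[i],st[i],(l==i)
                                                      ~~~~~~~~~^^^^^^^^^^
    return _wrapfunc(a, 'argmax', axis=axis, out=out, **kwds)
    return bound(*args, **kwds)
ValueError: attempt to get argmax of an empty sequence
```

```bash
sed -i 's/>0.9)&(f(im).sum(2)>120)/>0.84)\&(f(im).sum(2)>150)/; s/;cs,ss,_=blob(s,ms,(321,290),18)//; s/,"scene",cs,ss)/)/' fit.py
python3 ov.py .476 .238 .195 a
```

```text
chrome blob top [383.3167 293.449 ] [371 282  25  24 461]
chrome [ 0.4159 -0.0483] area model 474.4191418099217 scene model (array([321.9625, 288.9386]), 595.0794246098958)
T [ 0.4241 -0.0895]
```

View pics/ov_top_a.png

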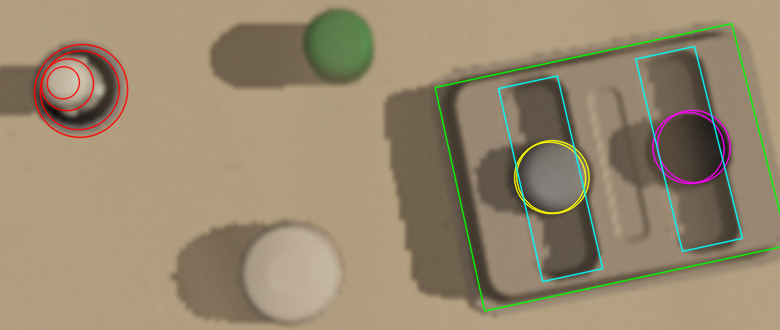

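View pics/ov_scene_a.png

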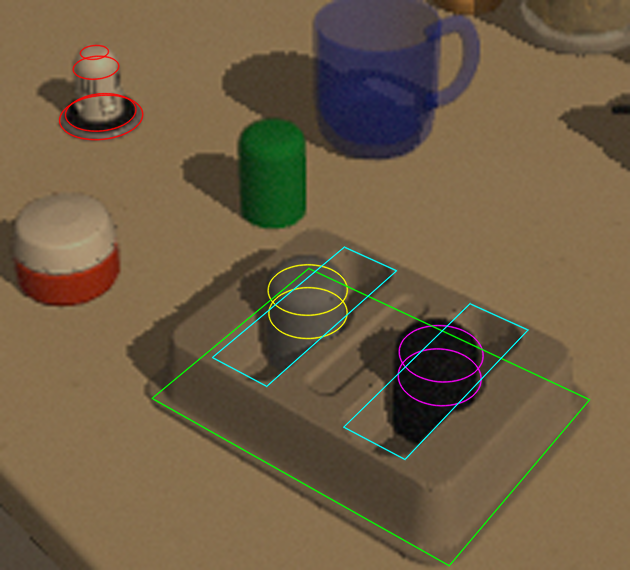

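Overlays agree with the pictures: yellow sits on the chrome cap at top (383,293), the cyan scoops and green tray base match, and the stud rings lie within about 1 px. Now I refine the stud and compute the move steps.

```bash
cat > stud.py <<'E'
from fit import *
# stud: refine by maximising agreement of bright tower + dark ring, via silhouette of non-worktop ratio pixels
for cam,im,c in(("top",t,(226,264)),("scene",s,(253,221))):
    bg=np.median(f(im)[c[1]-40:c[1]+40,c[0]-40:c[0]+40].reshape(-1,3),0)
    ratio=f(im)[...,0]/(f(im)[...,2]+1.); thr=(bg[0]/bg[2]+.87)/2
    m=(ratio>thr).astype(np.uint8);ce,st,l=blob(im,m,c,24)
    h=cv2.convexHull(np.argwhere(l)[:,::-1].astype(np.float32));hc,ha=cen(h)
    seg=[(.0,.029),(.004,.029),(.044,.0155),(.056,.0095)]
    r=minimize(lambda p:np.sum((cen(hull(cam,p,seg))[0]-hc)**2),[.476,.238],method="Nelder-Mead")
    print(cam,"thr",thr,hc,ha,st,"->",r.x,cen(hull(cam,r.x,seg))[1])
E
cat > rows.py <<'E'
# usage: rows.py yaw0 x0 y0 z0 yaw1 x1 y1 z1 n : tool-frame rows for straight move
import sys,numpy as np
from scipy.spatial.transform import Rotation as Ro
a=list(map(float,sys.argv[1:10]));n=int(a[8])
p=np.array(a[1:4]);q=np.array(a[5:8]);w=(a[4]-a[0])/n
for i in range(n):
    R=Ro.from_euler("xyz",[np.pi,0,a[0]+w*i]).as_matrix()
    print(np.round(R.T@(q-p)/n,4).tolist(),"rz",round(-np.degrees(w),2))
E
python3 stud.py; python3 rows.py 2.8549 .184 .6235 .25 2.127 .42 .2 .22 10;python3 rows.py 2.127 .42 .2 .22 1.766 .416 -.048 .15 6
```

```text
chrome blob top [383.3167 293.449 ] [371 282  25  24 461]
chrome [ 0.4159 -0.0483] area model 474.4191418099217 scene model (array([321.9625, 288.9386]), 595.0794246098958)
top thr 0.7965819209039549 [225.9871 263.9245] 671.5 [211 250  31  29 520] -> [0.4776 0.2391] 763.3991220524767
scene thr 0.7244736842105264 [253.1952 229.3168] 271.5 [241 223  26  14 161] -> [0.4632 0.217 ] 679.0091925555607
[-0.0346, -0.0339, 0.003] rz 4.17
[-0.037, -0.0313, 0.003] rz 4.17
[-0.0392, -0.0286, 0.003] rz 4.17
[-0.0411, -0.0256, 0.003] rz 4.17
[-0.0429, -0.0226, 0.003] rz 4.17
[-0.0444, -0.0194, 0.003] rz 4.17
[-0.0457, -0.0161, 0.003] rz 4.17
[-0.0468, -0.0128, 0.003] rz 4.17
[-0.0476, -0.0093, 0.003] rz 4.17
[-0.0481, -0.0058, 0.003] rz 4.17
[-0.0348, -0.0224, 0.0117] rz 3.45
[-0.036, -0.0203, 0.0117] rz 3.45
[-0.0372, -0.0181, 0.0117] rz 3.45
[-0.0382, -0.0158, 0.0117] rz 3.45
[-0.0391, -0.0135, 0.0117] rz 3.45
[-0.0398, -0.0111, 0.0117] rz 3.45
```

```bash
python3 -m inch '[[[-0.0346,-0.0339,0.003,0,0,4.17,0.0854],[-0.037,-0.0313,0.003,0,0,4.17,0.0854],[-0.0392,-0.0286,0.003,0,0,4.17,0.0854],[-0.0411,-0.0256,0.003,0,0,4.17,0.0854],[-0.0429,-0.0226,0.003,0,0,4.17,0.0854],[-0.0444,-0.0194,0.003,0,0,4.17,0.0854],[-0.0457,-0.0161,0.003,0,0,4.17,0.0854],[-0.0468,-0.0128,0.003,0,0,4.17,0.0854],[-0.0476,-0.0093,0.003,0,0,4.17,0.0854],[-0.0481,-0.0058,0.003,0,0,4.17,0.0854],[0,0,0,0,0,0,0.07]]]'
```

```text
clock: 2.48
tcp_pos: [0.4215, 0.1962, 0.2202]
orientation: [3.141, 0.001, 2.119]
wrist_force: [-0.7, -0.0, -0.1]
finger_gap: 0.829
finger_force: 0.0
```

```bash
python3 -m inch '[[[-0.0348,-0.0224,0.0117,0,0,3.45,0.064],[-0.036,-0.0203,0.0117,0,0,3.45,0.064],[-0.0372,-0.0181,0.0117,0,0,3.45,0.064],[-0.0382,-0.0158,0.0117,0,0,3.45,0.064],[-0.0391,-0.0135,0.0117,0,0,3.45,0.064],[-0.0398,-0.0111,0.0117,0,0,3.45,0.064],[0,0,0,0,0,0,0.064],[0,0,0,0,0,0,0.064]]]'; python3 -c "
from h import *
s=manip.sense();print(s['tcp_pos'],s['orientation'],s['joint_pos'],s['finger_gap'],s['wrist_force'],s['clock'])
cv2.imwrite('pics/top1.png',manip.camera('top'));cv2.imwrite('pics/scene1.png',manip.camera('scene'))"
```

```text
clock: 3.48
tcp_pos: [0.4161, -0.0467, 0.15]
orientation: [3.141, -0.001, 1.768]
wrist_force: [-0.5, -0.1, 0.2]
finger_gap: 0.749
finger_force: 0.0
[ 0.41614831 -0.04667509  0.14999752] [ 3.14093263e+00 -6.70143333e-04  1.76767652e+00] [-0.61339768  0.11623352  0.66946676  2.18599254 -0.09568139  0.86608518
  0.31171629] 0.7489264099520139 [-0.48737438 -0.10542025  0.21026785] 3.475
```

```bash
python3 -m inch '[[[-0.0015,0,0.02,0,0,0,0.064],[0,0,0.02,0,0,0,0.064],[0,0,0.02,0,0,0,0.064],[0,0,0.02,0,0,0,0.064],[0,0,0.014,0,0,0,0.064],[0,0,0.010,0,0,0,0.064],[0,0,0,0,0,0,0.064]]]'
```

```text
clock: 4.45
tcp_pos: [0.4158, -0.0491, 0.0454]
orientation: [-3.141, -0.0, 1.766]
wrist_force: [0.3, -0.1, -0.6]
finger_gap: 0.751
finger_force: 0.0
```

```bash
python3 -m inch '[[[0,0,0,0,0,0,0.05],[0,0,0,0,0,0,0.046],[0,0,0,0,0,0,0.04],[0,0,0,0,0,0,0.03],[0,0,0,0,0,0,0.03],[0,0,0,0,0,0,0.03],[0,0,0,0,0,0,0.03],[0,0,0,0,0,0,0.03]]]'
```

```text
clock: 5.45
tcp_pos: [0.4165, -0.0494, 0.0466]
orientation: [3.141, -0.001, 1.766]
wrist_force: [-1.1, 0.2, 6.5]
finger_gap: 0.48
finger_force: 59.6
```

```bash
python3 -m inch '[[[0,0,-0.01,0,0,0,0.03],[0,0,-0.015,0,0,0,0.03],[0,0,-0.02,0,0,0,0.03],[0,0,-0.02,0,0,0,0.03],[0,0,-0.02,0,0,0,0.03],[0,0,-0.02,0,0,0,0.03],[0,0,0,0,0,0,0.03],[0,0,0,0,0,0,0.03]]]'; python3 rows.py 1.766 .416 -.049 .15 1.766 .4776 .2391 .15 10
```

```text
clock: 6.45
tcp_pos: [0.4156, -0.0493, 0.1506]
orientation: [-3.141, -0.0, 1.766]
wrist_force: [-0.1, -0.1, -0.8]
finger_gap: 0.477
finger_force: 60.6
[0.0271, 0.0116, 0.0] rz -0.0
[0.0271, 0.0116, 0.0] rz -0.0
[0.0271, 0.0116, 0.0] rz -0.0
[0.0271, 0.0116, 0.0] rz -0.0
[0.0271, 0.0116, 0.0] rz -0.0
[0.0271, 0.0116, 0.0] rz -0.0
[0.0271, 0.0116, 0.0] rz -0.0
[0.0271, 0.0116, 0.0] rz -0.0
[0.0271, 0.0116, 0.0] rz -0.0
[0.0271, 0.0116, 0.0] rz -0.0
```

```bash
python3 -m inch '[[[0.027,0.0115,0,0,0,0,0.03],[0.027,0.0115,0,0,0,0,0.03],[0.027,0.0115,0,0,0,0,0.03],[0.027,0.0115,0,0,0,0,0.03],[0.027,0.0115,0,0,0,0,0.03],[0.027,0.0115,0,0,0,0,0.03],[0.027,0.0115,0,0,0,0,0.03],[0.027,0.0115,0,0,0,0,0.03],[0.027,0.0115,0,0,0,0,0.03],[0.027,0.0115,0,0,0,0,0.03],[0,0,0,0,0,0,0.03],[0,0,0,0,0,0,0.03]]]'; python3 - <<'E'
from h import *
s=manip.sense();print(s['tcp_pos'],s['clock'])
for c in("top","scene"):
    im=manip.camera(c);cv2.imwrite(f"pics/{c}2.png",im)
    for n,z in(("chrome_cap",.11),("stud_top",.056),("stud_ring",.008),("stud",0)):
        for r in manip.tip_of(c,n)[:2]: print(c,n,r["pixel"],round(r["confidence"],2),onz(c,r["pixel"],z)[:2])
a=cv2.resize(cv2.imread("pics/scene2.png")[150:260,200:310],None,fx=5,fy=5,interpolation=cv2.INTER_CUBIC);cv2.imwrite("pics/z2.png",a)
E
```

```text
clock: 7.95
tcp_pos: [0.4762, 0.2369, 0.1502]
orientation: [-3.14, 0.001, 1.765]
wrist_force: [0.5, -1.0, -0.0]
finger_gap: 0.484
finger_force: 60.6
[0.47620196 0.23687611 0.15019225] 7.95
top chrome_cap [314.0, 254.7] 0.78 [0.4799272  0.07082572]
top chrome_cap [214.6, 258.4] 0.61 [0.47679313 0.23622142]
top stud_top [221.3, 260.5] 0.96 [0.47856811 0.23653858]
top stud_ring [229.1, 264.8] 0.71 [0.4751384  0.23213564]
top stud [225.2, 265.8] 0.69 [0.47413484 0.24101826]
scene chrome_cap [313.6, 260.7] 0.86 [ 0.40304281 -0.04447744]
scene chrome_cap [250.1, 183.5] 0.73 [0.47756704 0.2341414 ]
scene stud_top [253.9, 206.7] 0.92 [0.48089325 0.23407382]
scene stud [255.3, 230.8] 0.79 [0.47716854 0.23221235]
scene stud [245.9, 182.8] 0.36 [0.58716592 0.43093909]
```

View pics/z2.png

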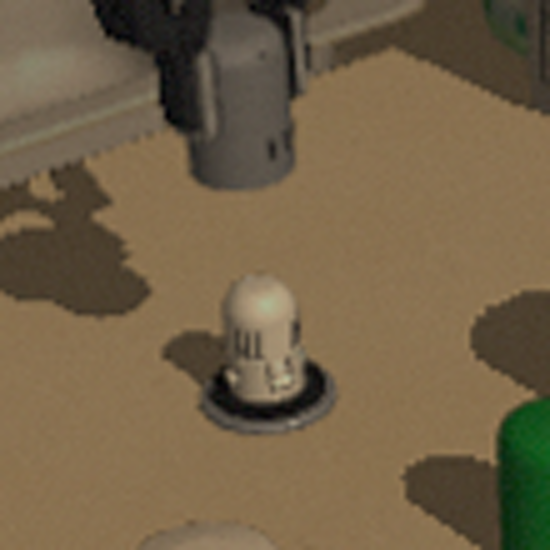

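The cap is held upright above the stud: its mouth spans columns 190–294 of the crop, the tower is centred at about column 262 and the flange at about 269. Now I check the alignment numerically, using silhouette edges in the scene view.

```bash
python3 - <<'E'
from h import *
np.set_printoptions(precision=2,suppress=True)
im=cv2.imread("pics/scene2.png").astype(float)
def edges(row,lo,hi):
    g=im[row,lo:hi].sum(1);d=np.diff(g);i=np.arange(len(d))
    return g
# subpixel edges of: cap low wall (rows 182-184), tower (rows 212-218), flange (row 231)
from scipy.ndimage import gaussian_filter1d as G
def rep(n,rows,l,r):
    o=[]
    for y in rows:
        g=G(im[y,:,0]/(im[y,:,2]+1) if n!="tower" else im[y].sum(1),.7);d=np.abs(np.diff(g))
        e=[]
        for c in(l,r):
            w=d[c-4:c+5];w=np.where(w>w.max()*.4,w,0);e.append((w*(np.arange(c-4,c+5)+.5)).sum()/w.sum())
        o.append([y,e[0],e[1],sum(e)/2])
    print(n,np.array(o))
rep("cap",(178,180,182),238,258);rep("tower",(208,210,212,214,216),245,259);rep("flange",(228,229,230,231),240,266)
for n,p in(("cap .11",(.4767,.238,.112)),("S .03",(.4776,.2391,.035)),("S .004",(.4776,.2391,.004)),("S+x5",(.4826,.2391,.035)),("S+y5",(.4776,.2441,.035))): print(n,proj("scene",p))
E
```

```text
cap [[178.   236.99 257.91 247.45]
 [180.   237.19 258.11 247.65]
 [182.   237.93 258.47 248.2 ]]
tower [[208.   246.76 257.39 252.07]
 [210.   246.55 257.76 252.16]
 [212.   246.58 258.07 252.33]
 [214.   246.45 258.26 252.36]
 [216.   245.4  258.29 251.85]]
flange [[228.   241.88 264.81 253.34]
 [229.   242.32 266.84 254.58]
 [230.   243.11 266.54 254.82]
 [231.   241.77 265.89 253.83]]
cap .11 [248.54 182.08]
S .03 [252.09 215.17]
S .004 [253.42 227.82]
S+x5 [254.08 214.33]
S+y5 [250.72 214.25]
```

```bash
python3 - <<'E'
from h import *
from scipy.ndimage import map_coordinates as mc, gaussian_filter as GF
a=np.linspace(0,2*np.pi,90,endpoint=False)
def prof(im,cam,p,z,r):
    P=np.array([proj(cam,[p[0]+r*np.cos(q),p[1]+r*np.sin(q),z]) for q in a]);return mc(im,[P[:,1],P[:,0]],order=1)
for cam,fs in(("top",("top0","top2")),("scene",("scene0","scene2"))):
  I=np.mean([cv2.imread(f"pics/{f}.png").astype(float) for f in(fs if cam=="scene" else fs[:1])],0)
  g=GF(I.sum(2),.5)
  for name,z,r,sg in(("ring edge",.008,.0245,1),("flange edge",.004,.029,1)):
    S=[]
    for x in np.arange(.470,.4851,.001):
      for y in np.arange(.230,.2471,.001):
        d=prof(g,cam,(x,y),z,r+.0015)-prof(g,cam,(x,y),z,r-.0015)
        S.append((np.mean(np.clip(d,-20,80)),x,y))
    S=np.array(S);S=S[np.argsort(-S[:,0])][:12];w=S[:,0]-S[-1,0];print(cam,name,S[:4].round(4).tolist(),(S[:,1:]*w[:,None]).sum(0)/w.sum())
E
```

```text
top ring edge [[71.9082, 0.479, 0.241], [71.7651, 0.478, 0.242], [70.817, 0.478, 0.241], [70.5332, 0.48, 0.241]] [0.47861869 0.24130408]
top flange edge [[62.2645, 0.477, 0.24], [61.9206, 0.477, 0.241], [61.6459, 0.477, 0.239], [61.6138, 0.477, 0.242]] [0.47733288 0.24047357]
scene ring edge [[53.7569, 0.476, 0.236], [53.6525, 0.476, 0.237], [53.5419, 0.475, 0.237], [53.3853, 0.475, 0.236]] [0.47562099 0.23601839]
scene flange edge [[41.0757, 0.478, 0.246], [40.9381, 0.479, 0.247], [40.8806, 0.479, 0.246], [40.8087, 0.478, 0.245]] [0.47807249 0.245161  ]
```

```bash
python3 -m inch '[[[0.0006,0.0022,0.012,0,0,0,0.03],[0,0,0.015,0,0,0,0.03],[0,0,0.015,0,0,0,0.03],[0,0,0.013,0,0,0,0.03],[0,0,0.003,0,0,0,0.03],[0,0,0.002,0,0,0,0.03],[0,0,0,0,0,0,0.03]]]'; python3 -m inch '[[[0,0,0.002,0,0,0,0.03],[0,0,0.002,0,0,0,0.03],[0,0,0.002,0,0,0,0.03],[0,0,0,0,0,0,0.03]]]'
```

```text
clock: 9.32
tcp_pos: [0.4788, 0.2389, 0.0911]
orientation: [3.141, -0.0, 1.766]
wrist_force: [0.6, 0.3, -0.0]
finger_gap: 0.478
finger_force: 60.6
clock: 9.82
tcp_pos: [0.4784, 0.2387, 0.0847]
orientation: [-3.141, 0.0, 1.766]
wrist_force: [-0.1, -0.1, -1.3]
finger_gap: 0.48
finger_force: 60.6
```

```bash
python3 -m inch '[[[0,0,0.0015,0,0,0,0.03],[0,0,0.0015,0,0,0,0.03],[0,0,0,0,0,0,0.03]]]'; python3 -m inch '[[[0,0,0.0015,0,0,0,0.03],[0,0,0.0015,0,0,0,0.03],[0,0,0,0,0,0,0.03]]]'; python3 -m inch '[[[0,0,0.001,0,0,0,0.03],[0,0,0.001,0,0,0,0.03],[0,0,0,0,0,0,0.03]]]'
```

```text
clock: 10.2
tcp_pos: [0.4784, 0.2387, 0.0817]
orientation: [-3.141, 0.0, 1.766]
wrist_force: [-0.8, -0.5, -1.1]
finger_gap: 0.481
finger_force: 60.6
clock: 10.58
tcp_pos: [0.4784, 0.2387, 0.0787]
orientation: [-3.141, 0.0, 1.766]
wrist_force: [0.9, -0.1, -1.0]
finger_gap: 0.48
finger_force: 60.6
clock: 10.95
tcp_pos: [0.4785, 0.2388, 0.0767]
orientation: [-3.141, -0.0, 1.766]
wrist_force: [-1.0, -0.5, -0.5]
finger_gap: 0.48
finger_force: 60.6
```

```bash
python3 -m inch '[[[0,0,0.003,0,0,0,0.03],[0,0,0.003,0,0,0,0.03],[0,0,0.003,0,0,0,0.03],[0,0,0,0,0,0,0.03]]]'; python3 -m inch '[[[0,0,0.003,0,0,0,0.03],[0,0,0.003,0,0,0,0.03],[0,0,0.002,0,0,0,0.03],[0,0,0,0,0,0,0.03]]]'
```

```text
clock: 11.45
tcp_pos: [0.4783, 0.2386, 0.0674]
orientation: [-3.141, 0.0, 1.766]
wrist_force: [-1.2, 0.5, -0.9]
finger_gap: 0.478
finger_force: 60.6
clock: 11.95
tcp_pos: [0.4784, 0.2387, 0.0596]
orientation: [-3.141, 0.0, 1.766]
wrist_force: [0.4, 1.4, -0.4]
finger_gap: 0.48
finger_force: 60.6
```

```bash
for i in 1 2 3; do :; done; python3 -m inch '[[[0,0,0.002,0,0,0,0.03],[0,0,0.001,0,0,0,0.03],[0,0,0,0,0,0,0.03]]]'; python3 -m inch '[[[0,0,0.001,0,0,0,0.03],[0,0,0.001,0,0,0,0.03],[0,0,0,0,0,0,0.03]]]'
```

```text
clock: 12.32
tcp_pos: [0.4785, 0.2388, 0.0567]
orientation: [-3.142, -0.0, 1.766]
wrist_force: [0.3, -0.4, -0.0]
finger_gap: 0.482
finger_force: 60.6
clock: 12.7
tcp_pos: [0.4788, 0.2388, 0.055]
orientation: [3.141, -0.0, 1.766]
wrist_force: [0.2, -0.3, 0.9]
finger_gap: 0.483
finger_force: 60.9
```

Free so far, and the catches are next. I'll press in 1 mm steps while watching the force.

```bash
python3 -m inch '[[[0,0,0.001,0,0,0,0.03],[0,0,0,0,0,0,0.03]]]'; python3 -m inch '[[[0,0,0.001,0,0,0,0.03],[0,0,0,0,0,0,0.03]]]'; python3 -m inch '[[[0,0,0.001,0,0,0,0.03],[0,0,0,0,0,0,0.03]]]'; python3 -m inch '[[[0,0,0.001,0,0,0,0.03],[0,0,0,0,0,0,0.03]]]'
```

```text
clock: 12.95
tcp_pos: [0.479, 0.2389, 0.0544]
orientation: [3.141, -0.001, 1.766]
wrist_force: [-0.8, -0.8, 4.9]
finger_gap: 0.48
finger_force: 61.3
clock: 13.2
tcp_pos: [0.4791, 0.2389, 0.0537]
orientation: [3.141, -0.001, 1.766]
wrist_force: [-1.1, -0.1, 6.8]
finger_gap: 0.479
finger_force: 61.5
clock: 13.45
tcp_pos: [0.4791, 0.2389, 0.0527]
orientation: [3.141, -0.001, 1.766]
wrist_force: [-1.3, -1.4, 6.0]
finger_gap: 0.482
finger_force: 61.5
clock: 13.7
tcp_pos: [0.4789, 0.2388, 0.0512]
orientation: [3.141, -0.0, 1.766]
wrist_force: [-0.5, 0.1, 2.9]
finger_gap: 0.482
finger_force: 60.9
```

```bash
python3 -m inch '[[[0,0,0.001,0,0,0,0.03],[0,0,0,0,0,0,0.03]]]'; python3 -m inch '[[[0,0,0.001,0,0,0,0.03],[0,0,0,0,0,0,0.03]]]'; python3 -m inch '[[[0,0,0.001,0,0,0,0.03],[0,0,0,0,0,0,0.03]]]'; python3 -m inch '[[[0,0,0.001,0,0,0,0.03],[0,0,0,0,0,0,0.03]]]'; python3 -m inch '[[[0,0,0.001,0,0,0,0.03],[0,0,0,0,0,0,0.03]]]'
```

```text
clock: 13.95
tcp_pos: [0.4786, 0.2387, 0.0492]
orientation: [3.141, 0.0, 1.766]
wrist_force: [2.2, 0.0, -3.3]
finger_gap: 0.482
finger_force: 60.9
clock: 14.2
tcp_pos: [0.4785, 0.2387, 0.0484]
orientation: [3.142, 0.0, 1.766]
wrist_force: [2.3, 0.1, -4.7]
finger_gap: 0.483
finger_force: 61.0
clock: 14.45
tcp_pos: [0.4785, 0.2387, 0.048]
orientation: [-3.141, -0.0, 1.766]
wrist_force: [0.7, -0.5, 1.2]
finger_gap: 0.479
finger_force: 61.4
clock: 14.7
tcp_pos: [0.4785, 0.2387, 0.0472]
orientation: [-3.141, -0.0, 1.766]
wrist_force: [-1.1, -1.3, 4.7]
finger_gap: 0.482
finger_force: 61.7
clock: 14.95
tcp_pos: [0.4785, 0.2387, 0.0464]
orientation: [-3.141, -0.0, 1.766]
wrist_force: [-1.6, -2.1, 7.5]
finger_gap: 0.482
finger_force: 62.0
```

Clicked: the force dropped to about −5 N and is now rising against the ring. I keep pressing.

```bash
python3 -m inch '[[[0,0,0.001,0,0,0,0.03],[0,0,0.001,0,0,0,0.03],[0,0,0,0,0,0,0.03]]]'; python3 -m inch '[[[0,0,0.001,0,0,0,0.03],[0,0,0.001,0,0,0,0.03],[0,0,0,0,0,0,0.03]]]'; python3 -m inch '[[[0,0,0.001,0,0,0,0.03],[0,0,0,0,0,0,0.03],[0,0,0,0,0,0,0.03]]]'
```

```text
clock: 15.32
tcp_pos: [0.4786, 0.2388, 0.0455]
orientation: [-3.141, -0.001, 1.766]
wrist_force: [-4.2, -2.0, 16.4]
finger_gap: 0.48
finger_force: 63.1
clock: 15.7
tcp_pos: [0.4787, 0.2388, 0.0453]
orientation: [-3.14, -0.002, 1.765]
wrist_force: [-8.3, -3.5, 32.8]
finger_gap: 0.482
finger_force: 64.7
clock: 16.08
tcp_pos: [0.4788, 0.2388, 0.0452]
orientation: [-3.14, -0.003, 1.765]
wrist_force: [-10.1, -5.1, 41.0]
finger_gap: 0.482
finger_force: 65.5
```

```bash
python3 -m inch '[[[0,0,-0.001,0,0,0,0.03],[0,0,0,0,0,0,0.03],[0,0,0,0,0,0,0.03],[0,0,0,0,0,0,0.03],[0,0,0,0,0,0,0.03],[0,0,0,0,0,0,0.03]]]'; python3 - <<'E'
from h import *
cv2.imwrite("pics/end.png",cv2.resize(manip.camera("scene")[150:370,200:420],None,fx=2.7,fy=2.7,interpolation=cv2.INTER_CUBIC))
E
```

```text
clock: 16.82
tcp_pos: [0.4787, 0.2388, 0.0453]
orientation: [-3.14, -0.002, 1.765]
wrist_force: [-8.6, -5.2, 31.8]
finger_gap: 0.479
finger_force: 64.5
```

View pics/end.png

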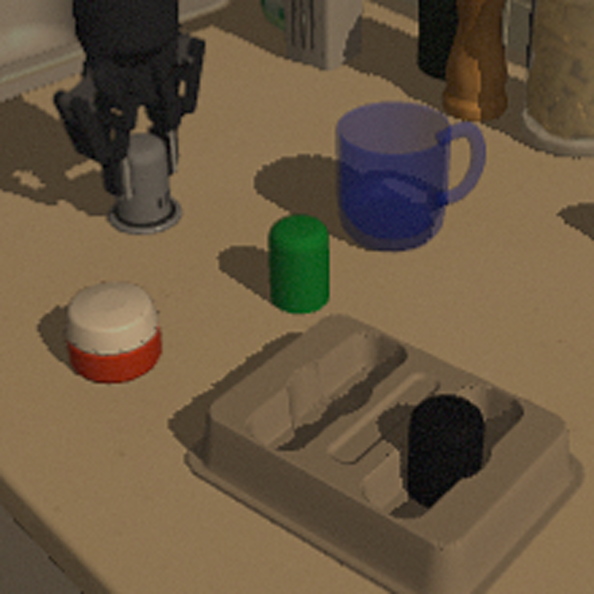

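The cap sits upright on the ring at crop (145,185), with the gripper still holding it and pushing at about 32 N. The black cap (445,450), green cap, mug and timer have not moved.

```bash
python3 -c "
from bench import manip
print(manip.sign_off())"
```

```text
the job is handed in; nothing more can be done
None
```

The chrome cap is clicked onto the stud and seated on the sealing ring, with the gripper still holding it and pressing at about 32 N; the job is handed in at about 17 s.

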